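Re-set the rail stop and slide the reflow carrier to the left station of a hot plate

TASK

The carrier with the half-built circuit board has finished soaking on the right-hand station of the hot plate and must go on to the left-hand one, but the rail stop is in its way. Keep the stop's black thumb lever squeezed towards its upright tab while you slide the stop along the rail to the left and let go so that it locks with its fence on the left edge of the left-hand station. Then slide the carrier by its handle, keeping it flat on the plate and never lifting it, until it lies square on the left-hand station with its side gently against the stop's fence, and leave it there; the coil stands loose on the board and must not shift, and the tools on the bench stay where they are.

Things in the scene. Friction and masses are not known exactly. Their poses are not given: they have to be found in the camera images.
- hotplate: Bench hot plate, fixed: grey housing 172 x 304 x 38 mm with a flat dark steel top at z = 38 mm. Origin: centre of its underside; x points from front to back, y along its length to the left, z up. A steel bar rail 12 x 8 mm runs along y in front of the plate at x = -104 mm, its top at z = 36 mm. Two control knobs stick out in front to x = -97 mm, below z = 30 mm.
- right_station (a point): Centre of the right-hand station on the plate's top (hot plate frame: 0, -75, 38 mm), where the carrier starts. Each station is engraved with two rings and four corner marks that frame the carrier's 156 x 110 mm foot; axes as the hot plate's.
- left_station (a point): Centre of the left-hand station on the plate's top (hot plate frame: 0, 49, 38 mm); its left edge is at hot plate y = 104 mm; axes as the hot plate's.
- rail_stop (a joint): Position of the aluminium rail stop along the rail, m, growing to the left; -0.004 to 0.132, starts at 0 to 0.05. Its origin is on the rail's top at hot plate x = -104 mm, y = this value. At 0.117 its fence's right face is level with the left station's left edge (dark line on the rail's front). Released, a brake holds it against about 30 N; squeezed, it runs at about 1 N.
- stop_face (a point): Point on the right (-y) face of the stop's fence, 60 mm behind and 13 mm to the right of the stop's origin, 9.5 mm above the rail's top; axes as the hot plate's. The fence is a bar 8 mm thick and 11 mm high reaching from the rail back over the plate, 91 mm behind the stop's origin, 2 mm clear of the surface.
- stop_grip (a point): Where to pinch the stop from above, closing across the rail (hot plate x): 4 mm in front and 4 mm left of the stop's origin, 39 mm above the rail's top. Behind it is the upright tab, 6 mm thick, outer face 18 mm away; in front the black thumb lever, outer face 21 to 25 mm away (squeezed 14). Both are 20 mm wide and end 18 to 20 mm above this point; the fence's top is 24 mm below it.
- stop_lever (a joint): Angle of the thumb lever about its pin, rad: 0 released (leaning out to the front, stop locked), 0.2 squeezed home against its end stop (upright, stop free; the brake lets go after about 0.02). A spring returns it; squeezing takes 8 to 11 N at the grip point.
- carrier: Loose aluminium board carrier (about 0.4 kg), a shallow tray 156 (x) x 110 (y) x 16 mm standing on the hot plate's top, with the board and coil in it. Origin: centre of its underside; x points from the handle to the back, y to the left.
- carrier_handle (a point): Centre of the carrier's black handle grip, 120 mm in front (-x) of the carrier's origin and 24 mm above its underside (62 mm above the bench); axes as the carrier's. The grip is a level bar along x, 64 mm long, 16 mm wide (y), 18 mm high; pinch it from above, closing along y.
- board: Brown circuit board, 145 x 98 mm, lying loose in the carrier with 2 to 3 mm play, its axes along the carrier's.
- coil: Wound ring core (toroid), 22 x 31 x 9 mm, standing loose on the board, to be soldered later. Origin near the ring's edge on its underside.
- coil_spot (a point): The point on the board where the coil's origin stands at the start; it moves with the board.
- cutters: Side cutters, 141 x 95 x 14 mm, lying on the bench to the left of the hot plate; to be left alone. Origin: centre of the underside.
- tweezers: Steel tweezers, 14 x 99 x 8 mm, lying on the bench to the right of the hot plate, near the front edge; to be left alone. Origin: centre of the underside.
- torch: Yellow pocket torch, 151 x 23 x 26 mm, lying on the bench behind the hot plate; to be left alone. Origin: centre of the underside.

How it is judged:
On the way, in this order (a step that is already met when the one before it is completed fails the run):
1. the stop passes along the rail between the stations with its lever squeezed (value of joint stop_lever above 0.08 rad and value of joint rail_stop between 0.06 and 0.11 m), for 0.05 s.
2. the stop stands locked at the left-hand station, let go, its fence within 5 mm of the station's left edge, the carrier still on the right-hand station (value of joint rail_stop between 0.112 and 0.122 m and value of joint stop_lever below 0.04 rad and contact force between the fingers and rail_stop below 0.3 N and y of carrier in the frame of left_station below -0.09 m), for 0.2 s.
At the end, for the whole second after the job is handed in: Stop locked, lever released, fence within 5 mm of the left station's left edge; carrier flat and at rest on that station, within 8 mm across and 7 mm along, square within 0.06 rad, its side within 4 mm of the fence; coil within 6 mm of its spot on the board (value of joint rail_stop between 0.112 and 0.122 m and value of joint stop_lever below 0.04 rad and x of carrier in the frame of left_station between -0.008 and 0.008 m and y of carrier in the frame of left_station between -0.007 and 0.007 m and z of carrier in the frame of left_station below 0.002 m and angle between the x axis of carrier and the x axis of hotplate, either way round below 0.06 rad and y of stop_face in the frame of carrier below 0.059 m and horizontal distance between coil and coil_spot below 0.006 m and linear speed of carrier below 0.01 m/s and velocity of joint rail_stop below 0.01 m/s); the robot touches nothing.
It fails at once if the carrier is lifted more than 4 mm off the plate or tipped more than 0.06 rad (z of carrier in the frame of left_station above 0.004 m or angle between carrier's own z axis and vertical above 0.06 rad).
It fails at once if the carrier is rammed against the stop (over 25 N) (contact force between carrier and rail_stop above 25 N).
It fails at once if the coil shifts more than 6 mm on the board (horizontal distance between coil and coil_spot above 0.006 m).
It fails at once if the cutters, tweezers or torch are moved more than 20 mm (distance of any of cutters, tweezers, torch from where it was at the start of the episode above 0.02 m).
It also fails if it takes over 50 s, if anything falls off the work surface, if the arm or the gripper's body presses on something with over 40 N, if the wrist force passes 120 N, or if a joint passes its speed limit or range.

ROBOT

A 6-joint arm with a two-finger parallel gripper is mounted at the origin on a cart in front of the work surface, level with it; the furniture and walls round the work are solid. World frame = base frame: x ahead of the robot, y to its left, z up, the work surface at z = 0. Lengths are in m, angles in rad, forces in N, time in s.
With the tool pointing down it reaches from about 0.4 to 0.825 m from the base axis. Payload 7 kg.
Tool frame: the origin (TCP) lies on the centre line of the jaws, within the pads' length; the fingertips stand 22 mm ahead of it and the grasp point (between the pads) lies 3 mm ahead of it (arm.tcp_to_tips is the distance from the TCP to the fingertips, in m); z points along the fingers, y is the line along which they close (so a half turn about z gives the same grasp; the last joint's range is limited). The gripper opens to 88 mm and grips with 3 to 60 N. Pads are 19 mm wide; open, the fingers measure 130 mm over their backs; the gripper's body (78 mm by 193 mm) begins 47 mm behind the grasp point.
Start: joints at [1.564, 0.359, 0.012, 0, -1.224, -0.288], TCP at [0.196, 0.646, 0.249] pointing down, gripper open.
Joint ranges: [-3.07, 3.07], [-1.43, 2.12], [-1.02, 1.25], [-3.03, 1.67], [-3.05, -0], [-3.03, 3.03]. Speed limits (rad/s): [2.39, 2.39, 3.01, 3.14, 3.14, 3.14].

INTERFACE

Orientations are given as [roll, pitch, yaw] about the fixed x, y, z axes, in that order (R = Rz(yaw) Ry(pitch) Rx(roll)).
In Python, from station import arm gives the robot as it stands.
- The arm moves only by the tool jog_arm, never from a script. Its argument "targets" is a list of rows, each an object of numbers: "dx", "dy", "dz": the shift along the tool's x, y, z in mm; "rx", "ry", "rz": the turn, a rotation vector about the tool's x, y, z in rad; "gripper": the closure, from 0 (fully open) to 1 (shut). In form: [{"dx": .., "dy": .., "dz": .., "rx": .., "ry": .., "rz": .., "gripper": ..}, ...]. A call has exactly 8 rows; each row is the pose to reach, as a shift and turn from the pose commanded when the call began, along the tool's axes at that moment; what a row does not reach only later rows make up. A row lasts 1/12 s, in which the tool goes at most 41.7 mm and 7.16 degrees, less where a joint would pass 70% of its speed; a pose out of reach is approached as far as the arm can. A call with a gripper value outside its range is refused whole. The fingers move at their own pace and stop on an object; "force" is the grip in N (left out, the last holds). Time passes only in rows, so rows that repeat a pose let the fingers close, or fill a call up. It gives the time, the measured TCP pose, the force, the opening and the grip force at its end, in the units of the state.
- arm.get_state(): the state, without advancing time (a new reading comes with each control period).
- arm.grab_frame(name): name is "scene" or "top" or "wrist"; returns a dict with "frame" (420x560x3 uint8, red, green, blue), "z_map" (420x560 float32, m along the optical axis (not along the pixel's ray), 0 where there is no reading), "fx", "fy", "cx", "cy" (pixels), "view" (4x4, takes a point from world to camera coordinates). Camera axes: x right, y down, z forward; pixel columns grow to the right and rows downward; lengths in m; the calibration is good to about 2 mm. A picture is of the moment at which its call begins.
- arm.job_done(): hands the job in; it is judged then, once.
The state is a dict: "t": time; "q": joint angles; "qd": joint speeds; "joint_efforts": joint torques, N m; "eef_pos": TCP position; "ee_rot": TCP orientation; "force": force on the tool from outside, world axes, zero at the start; "moment": the same for the moment, N m; "width": finger opening in m; "gripper_force": force on a finger pad.
Only numpy, scipy, OpenCV 4.12 (cv2) and the standard library are available. Lean on these libraries where they do the work, as an engineer would, in place of code of your own. Each camera call takes 0.05 s, during which the arm holds its last target. There are 200 camera calls.

## Working session

There is one attempt and no reset: what is moved stays moved. The work goes in short steps, Python scripts to look and compute and a tool call to move; the robot and the scene stay as the last step left them, time stands still between calls to the robot, and variables do not carry over. Pictures are saved under pics/ and viewed, at most 10 in all, crops included, and the job is handed in when it is done.

Besides the shell and the picture viewer there is one more tool, called after "Emit:" by a JSON object that holds its "method" and its "body", one argument or row to a line. jog_arm: Moves the arm, as the interface text tells. Its arguments: {"type":"object","properties":{"targets":{"type":"array","items":{"type":"object","properties":{"dx":{"type":"number"},"dy":{"type":"number"},"dz":{"type":"number"},"rx":{"type":"number"},"ry":{"type":"number"},"rz":{"type":"number"},"gripper":{"type":"number"}}}},"force":{"type":"number"}},"required":["targets"]}

```bash
mkdir -p pics; cat > h.py <<'E'
import numpy as np, cv2
from station import arm
from scipy.spatial.transform import Rotation as R
def grab(n,save=None):
    f=arm.grab_frame(n)
    if save: cv2.imwrite('pics/'+save,f['frame'][:,:,::-1])
    np.savez('last_%s.npz'%n,**f)
    return f
def world(f,u,v,z=None):
    V=np.linalg.inv(np.array(f['view'])); d=float(f['z_map'][int(v),int(u)])
    r=np.array([(u-f['cx'])/f['fx'],(v-f['cy'])/f['fy'],1.])
    if z is not None:
        w=V[:3,:3]@r; d=(z-V[2,3])/w[2]
    return V[:3,:3]@(r*d)+V[:3,3]
E
python3 - <<'E'
from h import *
a=grab('top','top.png'); b=grab('scene','scene.png')
s=arm.get_state(); print(s)
print(a['view'],a['fx'])
E
```

```text
{'t': 0.1, 'q': array([ 1.56406879e+00,  3.59304720e-01,  1.11432405e-02, -2.98608328e-04,
       -1.22408388e+00, -2.88125002e-01]), 'qd': array([-5.20697469e-05, -1.49635657e-03,  2.15333233e-03, -7.01864786e-04,
       -8.82468109e-04, -1.72671569e-04]), 'joint_efforts': array([-2.30721467e-03, -5.84159195e+01,  2.93751526e+01,  7.01553226e+00,
        1.01396267e-02, -4.86639669e-05]), 'eef_pos': array([0.19604691, 0.64548163, 0.2477218 ]), 'ee_rot': array([ 3.14012358e+00, -1.42632818e-04, -2.94954112e-01]), 'force': array([-0.44664757, -0.22024982, -0.69753563]), 'moment': array([ 0.03287254, -0.02337056, -0.02608952]), 'gripper_force': 0.0, 'width': 0.08765052450284362}
[[ 0.00745693 -0.99931502  0.03624762  0.25036913]
 [-0.99005644 -0.01247023 -0.14011691  0.57623545]
 [ 0.14047295 -0.03484235 -0.98947125  1.07153837]
 [ 0.          0.          0.          1.        ]] 407.7370090951778
```

View pics/top.png

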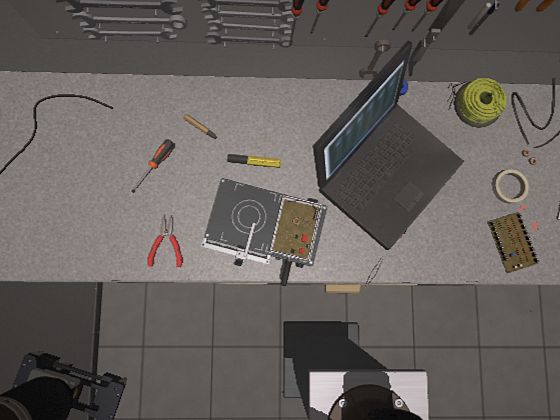

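View pics/scene.png

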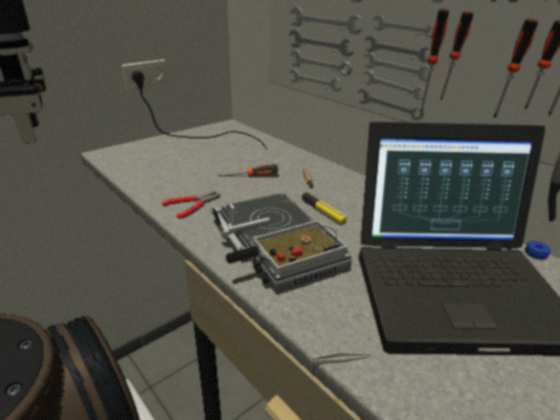

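```bash
python3 - <<'E'
import cv2
im=cv2.imread('pics/top.png')[170:290,190:350]
cv2.imwrite('pics/c1.png',cv2.resize(im,None,fx=5,fy=5,interpolation=cv2.INTER_CUBIC))
E
```

```text
(no output)
```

View pics/c1.png

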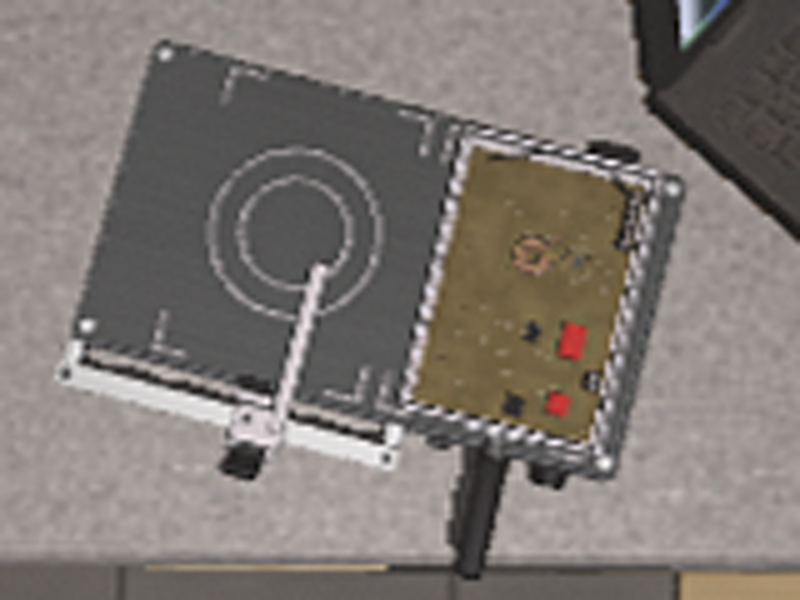

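```bash
cat >> h.py <<'E'
def fit(L,W):  # L local Nx2, W world Nx2 -> yaw,t
    L=np.array(L);W=np.array(W);l=L-L.mean(0);w=W-W.mean(0)
    a=np.arctan2((l[:,0]*w[:,1]-l[:,1]*w[:,0]).sum(),(l*w).sum())
    c,s=np.cos(a),np.sin(a);t=W.mean(0)-np.array([[c,-s],[s,c]])@L.mean(0)
    return a,t
E
python3 - <<'E'
from h import *
f=dict(np.load('last_top.npz'))
P=lambda u,v,z:world(f,190+u/5-.4,170+v/5-.4,z)
L=[(.086,.152),(.086,-.152),(-.086,-.152),(-.086,.152),(0,.049)]
W=[P(u,v,.038)[:2] for u,v in [(161,42),(684,180),(612,478),(75,338),(296,232)]]
a,t=fit(L,W);c,s=np.cos(a),np.sin(a);M=np.array([[c,-s],[s,c]])
print(a,t,[(M.T@(np.array(w)-t)-l)*1e3 for w,l in zip(W,L)])
for n,u,v,z in [('tip',320,268,.053),('handle',480,510,.071),('hfront',470,572,.071),('lever',243,462,.09),('rail L',65,373,.036),('rail R',388,460,.036),('carBL',465,130,.054),('carBR',655,180,.054),('carFL',410,405,.054),('carFR',598,455,.054)]:
    w=P(u,v,z); print(n,w.round(4),'hp',(M.T@(w[:2]-t)).round(4), 'depth',world(f,190+u/5-.4,170+v/5-.4).round(3))
E
```

```text
-0.24732383891881185 [0.54743825 0.27909722] [array([-2.67033225, -4.41070539]), array([-2.8850779 ,  4.24504066]), array([2.51934114, 3.77574104]), array([ 1.83219226, -3.79239031]), array([1.20387676, 0.182314  ])]
tip [0.5395 0.313  0.053 ] hp [-0.016   0.0309] depth [0.54  0.313 0.048]
handle [0.4129 0.2284 0.071 ] hp [-0.118 -0.082] depth [0.413 0.228 0.072]
hfront [0.3814 0.2335 0.071 ] hp [-0.1498 -0.0849] depth [0.381 0.233 0.07 ]
lever [0.4362 0.3498 0.09  ] hp [-0.1252  0.0413] depth [0.436 0.35  0.085]
rail L [0.4835 0.4484 0.036 ] hp [-0.1034  0.1485] depth [0.484 0.448 0.036]
rail R [0.4388 0.2755 0.036 ] hp [-0.1044 -0.0301] depth [0.439 0.276 0.036]
carBL [0.615  0.2362 0.054 ] hp [ 0.076 -0.025] depth [0.618 0.235 0.035]
carBR [0.5891 0.1338 0.054 ] hp [ 0.076  -0.1307] depth [0.59  0.133 0.049]
carFL [0.4674 0.2645 0.054 ] hp [-0.0741 -0.0337] depth [0.468 0.264 0.04 ]
carFR [0.442  0.1652 0.054 ] hp [-0.0743 -0.1363] depth [0.442 0.165 0.055]
```

The top view shows the plate, turned about -14°, with the carrier on the right. The stop is at crop (255,420), its lever at (243,462), and the handle at (480,510). The fits agree to a few mm and the stop is at about 0.039. Next I'll move above the stop with the jaws across the rail.

Emit:
{"method": "jog_arm", "body": {
  "targets": [
    {"dx": 40, "dy": 25, "dz": 0, "rz": 0.12, "gripper": 0},
    {"dx": 80, "dy": 50, "dz": 0, "rz": 0.24, "gripper": 0},
    {"dx": 115, "dy": 75, "dz": 5, "rz": 0.36, "gripper": 0},
    {"dx": 150, "dy": 95, "dz": 10, "rz": 0.48, "gripper": 0},
    {"dx": 185, "dy": 118, "dz": 15, "rz": 0.6, "gripper": 0},
    {"dx": 220, "dy": 140, "dz": 20, "rz": 0.72, "gripper": 0},
    {"dx": 255, "dy": 162, "dz": 25, "rz": 0.84, "gripper": 0},
    {"dx": 290, "dy": 185, "dz": 30, "rz": 0.96, "gripper": 0}
  ]
}}

```text
invalid input at $.targets[0]: expected keys dx, dy, dz, rx, ry, rz, gripper
```

```bash
cat >> h.py <<'E'
def shift(xyz,yaw):
    s=arm.get_state();Rt=R.from_euler('xyz',s['ee_rot'])
    G=R.from_euler('xyz',[np.pi,0,yaw])
    print('t',round(s['t'],2),'shift mm',(Rt.inv().apply(np.array(xyz)-s['eef_pos'])*1e3).round(1),'rot',(Rt.inv()*G).as_rotvec().round(3),'q',s['q'].round(2))
E
python3 -c "
from h import *
shift([.453,.347,.2],-1.818)"
```

```text
t 0.1 shift mm [332.6 210.8  48.1] rot [ 1.000e-03 -1.000e-03  1.523e+00] q [ 1.56  0.36  0.01 -0.   -1.22 -0.29]
```

Emit:
{"method": "jog_arm", "body": {
  "targets": [
    {"dx": 34, "dy": 21, "dz": 0, "rx": 0, "ry": 0, "rz": 0.12, "gripper": 0},
    {"dx": 66, "dy": 42, "dz": 0, "rx": 0, "ry": 0, "rz": 0.24, "gripper": 0},
    {"dx": 100, "dy": 63, "dz": 5, "rx": 0, "ry": 0, "rz": 0.36, "gripper": 0},
    {"dx": 133, "dy": 84, "dz": 10, "rx": 0, "ry": 0, "rz": 0.48, "gripper": 0},
    {"dx": 166, "dy": 105, "dz": 15, "rx": 0, "ry": 0, "rz": 0.6, "gripper": 0},
    {"dx": 200, "dy": 126, "dz": 20, "rx": 0, "ry": 0, "rz": 0.72, "gripper": 0},
    {"dx": 233, "dy": 147, "dz": 25, "rx": 0, "ry": 0, "rz": 0.84, "gripper": 0},
    {"dx": 266, "dy": 168, "dz": 30, "rx": 0, "ry": 0, "rz": 0.96, "gripper": 0}
  ]
}}

```text
t: 0.77
eef_pos: [0.4026, 0.406, 0.2182]
ee_rot: [3.141, -0.0, -1.26]
force: [0.0, -0.2, 0.5]
width: 0.0877
gripper_force: 0.0
```

```bash
python3 -c "
from h import *
shift([.453,.347,.2],-1.818)"
```

```text
t 0.77 shift mm [ 71.6 -30.   18.2] rot [ 0.    -0.     0.558] q [ 1.13  0.21 -0.26 -0.   -1.09 -0.82]
```

Emit:
{"method": "jog_arm", "body": {
  "targets": [
    {"dx": 18, "dy": -8, "dz": 5, "rx": 0, "ry": 0, "rz": 0.12, "gripper": 0},
    {"dx": 36, "dy": -15, "dz": 10, "rx": 0, "ry": 0, "rz": 0.24, "gripper": 0},
    {"dx": 54, "dy": -22, "dz": 15, "rx": 0, "ry": 0, "rz": 0.36, "gripper": 0},
    {"dx": 71, "dy": -30, "dz": 18, "rx": 0, "ry": 0, "rz": 0.48, "gripper": 0},
    {"dx": 71, "dy": -30, "dz": 18, "rx": 0, "ry": 0, "rz": 0.558, "gripper": 0},
    {"dx": 71, "dy": -30, "dz": 18, "rx": 0, "ry": 0, "rz": 0.558, "gripper": 0},
    {"dx": 71, "dy": -30, "dz": 18, "rx": 0, "ry": 0, "rz": 0.558, "gripper": 0},
    {"dx": 71, "dy": -30, "dz": 18, "rx": 0, "ry": 0, "rz": 0.558, "gripper": 0}
  ]
}}

```text
t: 1.43
eef_pos: [0.4522, 0.3499, 0.2005]
ee_rot: [3.142, -0.0, -1.81]
force: [-0.1, 1.5, -0.3]
width: 0.0878
gripper_force: 0.0
```

```bash
python3 - <<'E'
from h import *
f=grab('wrist','w1.png'); shift([.453,.347,.2],-1.818)
E
```

```text
t 1.48 shift mm [ 2.8 -1.5  0.6] rot [-0.     0.     0.008] q [ 1.    0.23 -0.29 -0.   -1.06 -1.24]
```

View pics/w1.png

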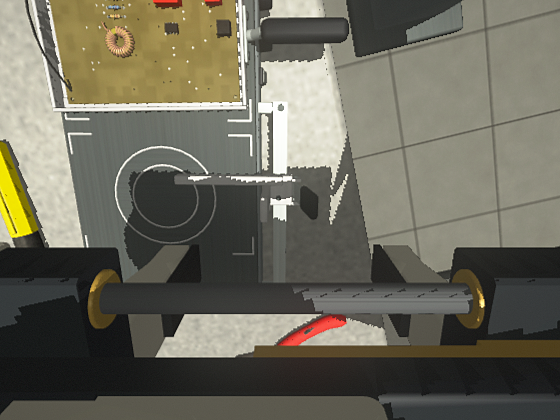

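The wrist view shows the fence from (177,180) to (295,180), the stop body at (280,197), the lever at (310,203), and the handle from (262,32) to (345,32).

```bash
cat >> h.py <<'E'
A0=-0.2473;T0=np.array([.5474,.2791])
def hp(w,a=A0,t=T0):
    c,s=np.cos(a),np.sin(a);return np.array([[c,s],[-s,c]])@(np.asarray(w)[:2]-t)
def towrl(p,a=A0,t=T0):
    c,s=np.cos(a),np.sin(a);return np.array([[c,-s],[s,c]])@np.asarray(p)+t
E
python3 - <<'E'
from h import *
f=dict(np.load('last_wrist.npz'))
im=f['frame'][:,:,::-1][150:270,220:360]
cv2.imwrite('pics/c2.png',cv2.resize(im,None,fx=5,fy=5,interpolation=cv2.INTER_CUBIC))
# all-pixel cloud: lever/tab = points above z .07 near stop
V=np.linalg.inv(f['view']);v,u=np.mgrid[0:420,0:560];d=f['z_map']
p=np.stack([(u-f['cx'])/f['fx']*d,(v-f['cy'])/f['fy']*d,d],-1)@V[:3,:3].T+V[:3,3]
c,s=np.cos(A0),np.sin(A0);q=p.copy();q[...,:2]=(p[...,:2]-T0)@np.array([[c,-s],[s,c]])
reg=(d>0)&(v<245)
def rng(m,n):
    x=q[m&reg]; print(n,len(x),np.percentile(x,[1,50,99],axis=0).round(4).tolist() if len(x) else '')
box=(abs(q[...,0]+.105)<.06)&(abs(q[...,1]-.04)<.04)
for a,b in [(.04,.046),(.046,.056),(.06,.07),(.07,.08),(.08,.088),(.088,.1)]: rng(box&(q[...,2]>a)&(q[...,2]<b),(a,b))
rng((abs(q[...,2]-.071)<.004)&(q[...,1]<-.04)&(q[...,0]<-.085)&(q[...,0]>-.17),'handle top')
rng((abs(q[...,2]-.0505)<.003)&(q[...,1]>0)&(q[...,1]<.06)&(q[...,0]<0)&(q[...,0]>-.09),'fence')
print(hp(world(f,165.5,188,.038)),'ring');print('fx',f['fx'],V[:3,3])
E
```

```text
(0.04, 0.046) 332 [[-0.1218, 0.0032, 0.04], [-0.1075, 0.031, 0.0444], [-0.0465, 0.0681, 0.046]]
(0.046, 0.056) 1227 [[-0.1202, 0.0252, 0.046], [-0.0965, 0.0309, 0.0504], [-0.0462, 0.0515, 0.0544]]
(0.06, 0.07) 105 [[-0.127, 0.0306, 0.0603], [-0.1221, 0.0368, 0.0656], [-0.0916, 0.0492, 0.0697]]
(0.07, 0.08) 115 [[-0.1287, 0.0304, 0.0702], [-0.1243, 0.0343, 0.0752], [-0.0912, 0.0485, 0.0799]]
(0.08, 0.088) 123 [[-0.1312, 0.0304, 0.0801], [-0.1262, 0.0366, 0.0835], [-0.0913, 0.0496, 0.088]]
(0.088, 0.1) 447 [[-0.1343, 0.0309, 0.0884], [-0.1275, 0.0403, 0.0939], [-0.0911, 0.051, 0.0964]]
handle top 2035 [[-0.1529, -0.0933, 0.0672], [-0.1224, -0.0849, 0.0708], [-0.0924, -0.0777, 0.073]]
fence 855 [[-0.0897, 0.0251, 0.048], [-0.0527, 0.0286, 0.0513], [-0.0148, 0.0331, 0.053]]
[-0.00125493  0.03987721] ring
fx 338.4669830017368 [0.43289092 0.2750333  0.33718629]
```

View pics/c2.png

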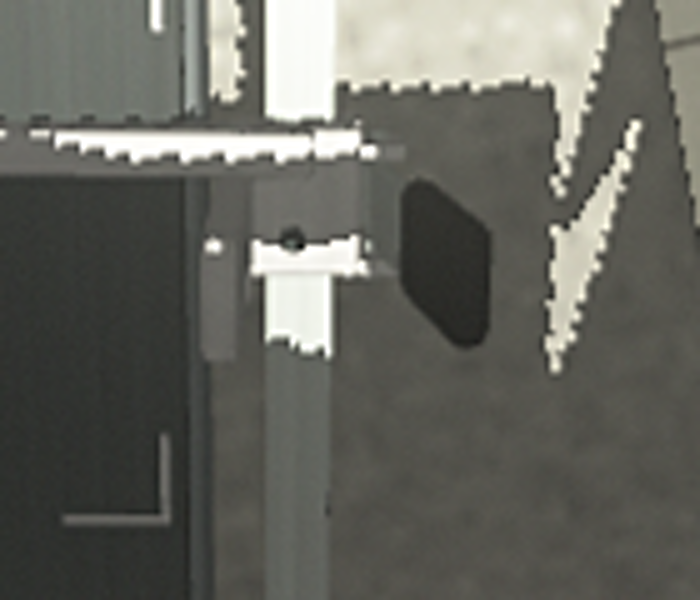

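The crop shows the lever at (445,265), the tab at (220,290), the left station's front-left corner mark at (168,520), and the dark line on the rail at (328,508).

```bash
python3 - <<'E'
from h import *
f=dict(np.load('last_wrist.npz'))
C=lambda u,v,z:hp(world(f,220+u/5-.4,150+v/5-.4,z)).round(4)
print('mark FL(-.078,.104)',C(168,520,.038),'line (.104)',C(328,508,.034),'ring (0,.049)',hp(world(f,165.5,193.5,.038)).round(4))
print('mark FR left station (-.078,-.006)',hp(world(f,249,122,.038)),'left BL', 'BR(.078,-.006)',hp(world(f,70,134,.038)))
print('rail end',hp(world(f,280,104,.036)),'plate front edge', C(190,450,.038))
E
```

```text
mark FL(-.078,.104) [-0.0796  0.104 ] line (.104) [-0.1103  0.103 ] ring (0,.049) [-0.0008  0.045 ]
mark FR left station (-.078,-.006) [-0.07836343 -0.01891487] left BL BR(.078,-.006) [ 0.07718876 -0.00759248]
rail end [-0.1049108  -0.03393867] plate front edge [-0.0841  0.0895]
```

```bash
python3 - <<'E'
from h import *
w=towrl([-.107,.041]);print(w);shift([*w,.078],-1.818)
E
```

```text
[0.45369154 0.34504486]
t 1.48 shift mm [  4.5  -2.7 122.6] rot [-0.     0.     0.008] q [ 1.    0.23 -0.29 -0.   -1.06 -1.24]
```

Emit:
{"method": "jog_arm", "body": {
  "targets": [
    {"dx": 4.5, "dy": -2.7, "dz": 20, "rx": 0, "ry": 0, "rz": 0.008, "gripper": 0},
    {"dx": 4.5, "dy": -2.7, "dz": 45, "rx": 0, "ry": 0, "rz": 0.008, "gripper": 0},
    {"dx": 4.5, "dy": -2.7, "dz": 70, "rx": 0, "ry": 0, "rz": 0.008, "gripper": 0},
    {"dx": 4.5, "dy": -2.7, "dz": 90, "rx": 0, "ry": 0, "rz": 0.008, "gripper": 0},
    {"dx": 4.5, "dy": -2.7, "dz": 105, "rx": 0, "ry": 0, "rz": 0.008, "gripper": 0},
    {"dx": 4.5, "dy": -2.7, "dz": 115, "rx": 0, "ry": 0, "rz": 0.008, "gripper": 0},
    {"dx": 4.5, "dy": -2.7, "dz": 122, "rx": 0, "ry": 0, "rz": 0.008, "gripper": 0},
    {"dx": 4.5, "dy": -2.7, "dz": 122, "rx": 0, "ry": 0, "rz": 0.008, "gripper": 0}
  ]
}}

```text
t: 2.15
eef_pos: [0.4534, 0.3445, 0.0775]
ee_rot: [3.141, -0.002, -1.82]
force: [0.7, -0.9, -0.1]
width: 0.088
gripper_force: 0.0
```

Emit:
{"method": "jog_arm", "body": {
  "force": 20,
  "targets": [
    {"dx": 0, "dy": 0, "dz": 0, "rx": 0, "ry": 0, "rz": 0, "gripper": 1},
    {"dx": 0, "dy": 0, "dz": 0, "rx": 0, "ry": 0, "rz": 0, "gripper": 1},
    {"dx": 0, "dy": 0, "dz": 0, "rx": 0, "ry": 0, "rz": 0, "gripper": 1},
    {"dx": 0, "dy": 0, "dz": 0, "rx": 0, "ry": 0, "rz": 0, "gripper": 1},
    {"dx": 0, "dy": 0, "dz": 0, "rx": 0, "ry": 0, "rz": 0, "gripper": 1},
    {"dx": 0, "dy": 0, "dz": 0, "rx": 0, "ry": 0, "rz": 0, "gripper": 1},
    {"dx": 0, "dy": 0, "dz": 0, "rx": 0, "ry": 0, "rz": 0, "gripper": 1},
    {"dx": 0, "dy": 0, "dz": 0, "rx": 0, "ry": 0, "rz": 0, "gripper": 1}
  ]
}}

```text
t: 2.82
eef_pos: [0.4534, 0.3449, 0.079]
ee_rot: [3.141, 0.0, -1.821]
force: [-6.1, 2.1, 5.6]
width: 0.0399
gripper_force: 3.5
```

```bash
python3 - <<'E'
from h import *
s=arm.get_state();print(hp(s['eef_pos']),s['eef_pos'],s['ee_rot'],s['width'],s['gripper_force'],s['force'])
E
```

```text
[-0.10728789  0.0407605 ] [0.45335378 0.34488312 0.07897438] [ 3.14085928e+00  3.26769737e-04 -1.82090915e+00] 0.0399124520288725 3.51785053499043 [-6.05788887  2.06073756  5.60424894]
```

Emit:
{"method": "jog_arm", "body": {
  "targets": [
    {"dx": 0, "dy": 0, "dz": 0, "rx": 0, "ry": 0, "rz": 0, "gripper": 1},
    {"dx": 0, "dy": 0, "dz": 0, "rx": 0, "ry": 0, "rz": 0, "gripper": 1},
    {"dx": 0, "dy": 0, "dz": 0, "rx": 0, "ry": 0, "rz": 0, "gripper": 1},
    {"dx": 0, "dy": 0, "dz": 0, "rx": 0, "ry": 0, "rz": 0, "gripper": 1},
    {"dx": 0, "dy": 0, "dz": 0, "rx": 0, "ry": 0, "rz": 0, "gripper": 1},
    {"dx": 0, "dy": 0, "dz": 0, "rx": 0, "ry": 0, "rz": 0, "gripper": 1},
    {"dx": 0, "dy": 0, "dz": 0, "rx": 0, "ry": 0, "rz": 0, "gripper": 1},
    {"dx": 0, "dy": 0, "dz": 0, "rx": 0, "ry": 0, "rz": 0, "gripper": 1}
  ]
}}

```text
t: 3.48
eef_pos: [0.4548, 0.3449, 0.079]
ee_rot: [-3.141, 0.001, -1.821]
force: [4.9, -0.1, 0.7]
width: 0.0314
gripper_force: 20.0
```

Squeezed home (31 mm wide). Now slide it left.

Emit:
{"method": "jog_arm", "body": {
  "targets": [
    {"dx": -3, "dy": 0, "dz": 0, "rx": 0, "ry": 0, "rz": 0, "gripper": 1},
    {"dx": -10, "dy": 0, "dz": 0, "rx": 0, "ry": 0, "rz": 0, "gripper": 1},
    {"dx": -18, "dy": 0, "dz": 0, "rx": 0, "ry": 0, "rz": 0, "gripper": 1},
    {"dx": -26, "dy": 0, "dz": 0, "rx": 0, "ry": 0, "rz": 0, "gripper": 1},
    {"dx": -34, "dy": 0, "dz": 0, "rx": 0, "ry": 0, "rz": 0, "gripper": 1},
    {"dx": -42, "dy": 0, "dz": 0, "rx": 0, "ry": 0, "rz": 0, "gripper": 1},
    {"dx": -49, "dy": 0, "dz": 0, "rx": 0, "ry": 0, "rz": 0, "gripper": 1},
    {"dx": -52, "dy": 0, "dz": 0, "rx": 0, "ry": 0, "rz": 0, "gripper": 1}
  ]
}}

```text
t: 4.15
eef_pos: [0.4678, 0.396, 0.079]
ee_rot: [-3.141, 0.001, -1.82]
force: [5.6, -2.5, 4.0]
width: 0.0313
gripper_force: 20.0
```

Emit:
{"method": "jog_arm", "body": {
  "targets": [
    {"dx": -4, "dy": 0, "dz": 0, "rx": 0, "ry": 0, "rz": 0, "gripper": 1},
    {"dx": -10, "dy": 0, "dz": 0, "rx": 0, "ry": 0, "rz": 0, "gripper": 1},
    {"dx": -16, "dy": 0, "dz": 0, "rx": 0, "ry": 0, "rz": 0, "gripper": 1},
    {"dx": -22, "dy": 0, "dz": 0, "rx": 0, "ry": 0, "rz": 0, "gripper": 1},
    {"dx": -26, "dy": 0, "dz": 0, "rx": 0, "ry": 0, "rz": 0, "gripper": 1},
    {"dx": -27, "dy": 0, "dz": 0, "rx": 0, "ry": 0, "rz": 0, "gripper": 1},
    {"dx": -27, "dy": 0, "dz": 0, "rx": 0, "ry": 0, "rz": 0, "gripper": 1},
    {"dx": -27, "dy": 0, "dz": 0, "rx": 0, "ry": 0, "rz": 0, "gripper": 1}
  ]
}}

```text
t: 4.82
eef_pos: [0.4743, 0.4216, 0.079]
ee_rot: [-3.141, 0.001, -1.821]
force: [5.3, -0.5, 2.5]
width: 0.0319
gripper_force: 20.0
```

```bash
python3 - <<'E'
from h import *
s=arm.get_state();print(hp(s['eef_pos']),s['force'])
f=grab('top');im=f['frame'][:,:,::-1][170:290,190:350]
cv2.imwrite('pics/c3.png',cv2.resize(im,None,fx=5,fy=5,interpolation=cv2.INTER_CUBIC))
E
```

```text
[-0.10573589  0.1202945 ] [ 5.26239496 -0.49563854  2.4526789 ]
```

View pics/c3.png

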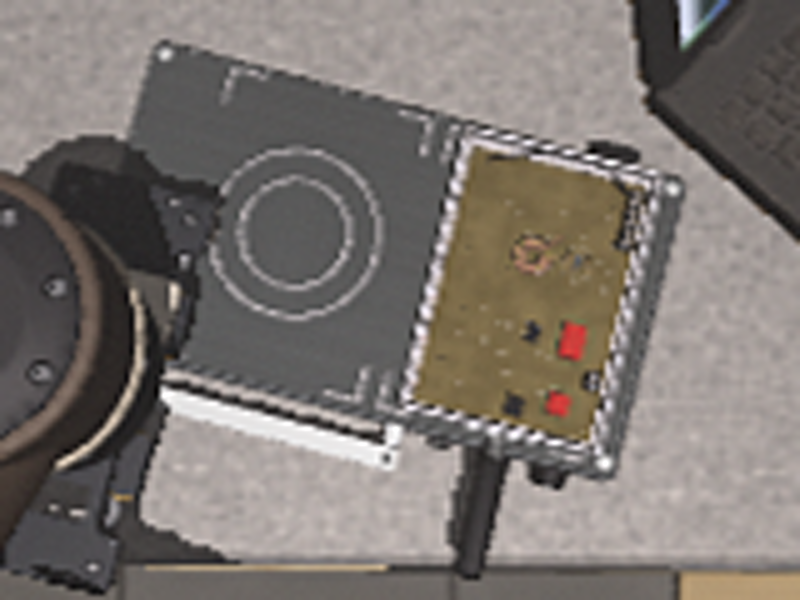

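Arm hides the stop, but TCP travelled 79.5 mm. Release, wait, rise.

Emit:
{"method": "jog_arm", "body": {
  "targets": [
    {"dx": 0, "dy": 0, "dz": 0, "rx": 0, "ry": 0, "rz": 0, "gripper": 0},
    {"dx": 0, "dy": 0, "dz": 0, "rx": 0, "ry": 0, "rz": 0, "gripper": 0},
    {"dx": 0, "dy": 0, "dz": 0, "rx": 0, "ry": 0, "rz": 0, "gripper": 0},
    {"dx": 0, "dy": 0, "dz": 0, "rx": 0, "ry": 0, "rz": 0, "gripper": 0},
    {"dx": 0, "dy": 0, "dz": 0, "rx": 0, "ry": 0, "rz": 0, "gripper": 0},
    {"dx": 0, "dy": 0, "dz": 0, "rx": 0, "ry": 0, "rz": 0, "gripper": 0},
    {"dx": 0, "dy": 0, "dz": 0, "rx": 0, "ry": 0, "rz": 0, "gripper": 0},
    {"dx": 0, "dy": 0, "dz": 0, "rx": 0, "ry": 0, "rz": 0, "gripper": 0}
  ]
}}

```text
t: 5.53
eef_pos: [0.4736, 0.4211, 0.0786]
ee_rot: [-3.142, -0.0, -1.821]
force: [0.9, -0.4, -0.5]
width: 0.0797
gripper_force: 0.0
```

Emit:
{"method": "jog_arm", "body": {
  "targets": [
    {"dx": 0, "dy": 0, "dz": -15, "rx": 0, "ry": 0, "rz": 0, "gripper": 0},
    {"dx": 0, "dy": 0, "dz": -35, "rx": 0, "ry": 0, "rz": 0, "gripper": 0},
    {"dx": 0, "dy": 0, "dz": -60, "rx": 0, "ry": 0, "rz": 0, "gripper": 0},
    {"dx": 0, "dy": 0, "dz": -85, "rx": 0, "ry": 0, "rz": 0, "gripper": 0},
    {"dx": 0, "dy": 0, "dz": -110, "rx": 0, "ry": 0, "rz": 0, "gripper": 0},
    {"dx": 0, "dy": 0, "dz": -130, "rx": 0, "ry": 0, "rz": 0, "gripper": 0},
    {"dx": 0, "dy": 0, "dz": -140, "rx": 0, "ry": 0, "rz": 0, "gripper": 0},
    {"dx": 0, "dy": 0, "dz": -140, "rx": 0, "ry": 0, "rz": 0, "gripper": 0}
  ]
}}

```text
t: 6.2
eef_pos: [0.4743, 0.422, 0.2213]
ee_rot: [-3.14, 0.004, -1.821]
force: [-0.2, 0.1, 0.8]
width: 0.0877
gripper_force: 0.0
```

```bash
cat > m.py <<'E'
from h import *
def cloud(f):
    V=np.linalg.inv(f['view']);v,u=np.mgrid[0:420,0:560];d=f['z_map']
    p=np.stack([(u-f['cx'])/f['fx']*d,(v-f['cy'])/f['fy']*d,d],-1)@V[:3,:3].T+V[:3,3]
    c,s=np.cos(A0),np.sin(A0);p[...,:2]=(p[...,:2]-T0)@np.array([[c,-s],[s,c]])
    p[d<=0]=9; p[v>=245]=9
    return p
def rng(q,x,y,z,n):
    m=np.all([(q[...,i]>a)&(q[...,i]<b) for i,(a,b) in enumerate((x,y,z))],0)
    r=q[m];print(n,len(r),np.percentile(r,[1,50,99],axis=0).round(4).tolist() if len(r) else '');return m
E
python3 - <<'E'
from m import *
f=grab('wrist','w2.png');q=cloud(f)
rng(q,(-.09,-.0),(.08,.14),(.046,.056),'fence');rng(q,(-.15,-.08),(.09,.16),(.085,.1),'lever/tab')
m=rng(q,(-.17,-.085),(-.12,-.05),(.067,.075),'handle top')
s=arm.get_state();print(s['t'],hp(s['eef_pos']),s['ee_rot'])
if m.sum(): print('handle dir',np.polyfit(q[m][:,0],q[m][:,1],1))
E
```

```text
fence 796 [[-0.0891, 0.1033, 0.0462], [-0.0526, 0.107, 0.0512], [-0.0147, 0.1113, 0.0529]]
lever/tab 415 [[-0.1338, 0.1089, 0.0857], [-0.1272, 0.1181, 0.0937], [-0.0904, 0.1295, 0.0965]]
handle top 0 
6.25 [-0.1063146   0.12000117] [-3.14117373e+00  1.98512691e-03 -1.82102407e+00]
```

View pics/w2.png

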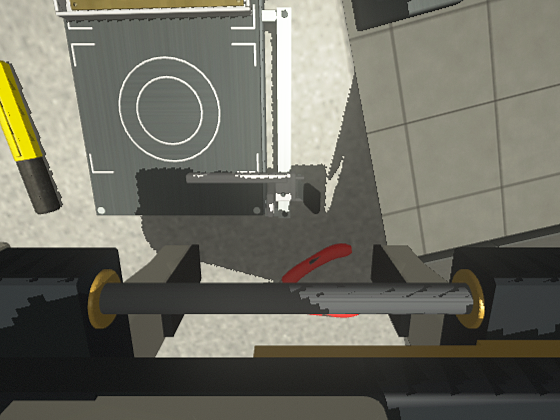

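The wrist view shows the station rings at (170,109) and the left corner marks at (91,171) and (258,171). The fence's right edge is at about row 173, beside the marks. I'll check the numbers.

```bash
python3 - <<'E'
from m import *
f=dict(np.load('last_wrist.npz'))
for n,u,v in [('ring 0,49',170,109),('mark 78,104',91,171.5),('mark -78,104',258,171.5),('mark 78,-6',73,46),('mark -78,-6',254,43)]: print(n,hp(world(f,u,v,.038)).round(4))
w=towrl([-.122,-.084]);shift([*w,.2],-.2473)
E
```

```text
ring 0,49 [-0.0013  0.046 ]
mark 78,104 [0.0803 0.1033]
mark -78,104 [-0.0797  0.1037]
mark 78,-6 [ 0.0774 -0.0067]
mark -78,-6 [-0.0793 -0.0085]
t 6.25 shift mm [204.1  15.1  18.9] rot [-2.000e-03  1.000e-03 -1.574e+00] q [ 1.03  0.31 -0.13 -0.   -1.13 -1.28]
```

Stop is in place within about 1 mm. Go above the handle, turning a quarter back.

Emit:
{"method": "jog_arm", "body": {
  "targets": [
    {"dx": 15, "dy": 1, "dz": 0, "rx": 0, "ry": 0, "rz": -0.12, "gripper": 0},
    {"dx": 30, "dy": 2, "dz": 0, "rx": 0, "ry": 0, "rz": -0.24, "gripper": 0},
    {"dx": 45, "dy": 3, "dz": 0, "rx": 0, "ry": 0, "rz": -0.36, "gripper": 0},
    {"dx": 60, "dy": 4, "dz": 0, "rx": 0, "ry": 0, "rz": -0.48, "gripper": 0},
    {"dx": 76, "dy": 5, "dz": 0, "rx": 0, "ry": 0, "rz": -0.6, "gripper": 0},
    {"dx": 92, "dy": 6, "dz": 0, "rx": 0, "ry": 0, "rz": -0.72, "gripper": 0},
    {"dx": 108, "dy": 8, "dz": 0, "rx": 0, "ry": 0, "rz": -0.84, "gripper": 0},
    {"dx": 124, "dy": 10, "dz": 0, "rx": 0, "ry": 0, "rz": -0.96, "gripper": 0}
  ]
}}

```text
t: 6.92
eef_pos: [0.4322, 0.3021, 0.2166]
ee_rot: [3.139, -0.0, -0.855]
force: [0.0, 0.5, -0.2]
width: 0.0879
gripper_force: 0.0
```

```bash
python3 - <<'E'
from m import *
w=towrl([-.124,-.085]);shift([*w,.2],-.207)
E
```

```text
t 6.92 shift mm [39.6 68.7 16.8] rot [ 0.003  0.001 -0.648] q [ 0.98  0.14 -0.36 -0.   -1.08 -0.27]
```

Emit:
{"method": "jog_arm", "body": {
  "targets": [
    {"dx": 8, "dy": 13, "dz": 3, "rx": 0, "ry": 0, "rz": -0.12, "gripper": 0},
    {"dx": 15, "dy": 26, "dz": 6, "rx": 0, "ry": 0, "rz": -0.24, "gripper": 0},
    {"dx": 22, "dy": 40, "dz": 10, "rx": 0, "ry": 0, "rz": -0.36, "gripper": 0},
    {"dx": 30, "dy": 54, "dz": 14, "rx": 0, "ry": 0, "rz": -0.48, "gripper": 0},
    {"dx": 38, "dy": 66, "dz": 16, "rx": 0, "ry": 0, "rz": -0.6, "gripper": 0},
    {"dx": 38, "dy": 67, "dz": 16, "rx": 0, "ry": 0, "rz": -0.645, "gripper": 0},
    {"dx": 38, "dy": 67, "dz": 16, "rx": 0, "ry": 0, "rz": -0.645, "gripper": 0},
    {"dx": 38, "dy": 67, "dz": 16, "rx": 0, "ry": 0, "rz": -0.645, "gripper": 0}
  ]
}}

```text
t: 7.58
eef_pos: [0.4068, 0.2306, 0.2016]
ee_rot: [3.14, 0.001, -0.218]
force: [-0.2, 0.1, -0.4]
width: 0.0877
gripper_force: 0.0
```

```bash
python3 - <<'E'
from m import *
f=grab('wrist','w3.png');q=cloud(f)
w=towrl([-.124,-.085]);shift([*w,.065],-.207)
rng(q,(-.18,-.08),(-.12,-.05),(.067,.075),'handle')
m=rng(q,(-.08,.09),(-.15,-.01),(.052,.058),'rim')
E
```

```text
t 7.63 shift mm [  0.3   3.9 136.8] rot [ 0.001  0.001 -0.011] q [ 0.94  0.05 -0.5  -0.   -1.02  0.41]
handle 1338 [[-0.1519, -0.0929, 0.0672], [-0.1201, -0.0853, 0.0707], [-0.0917, -0.0776, 0.0728]]
rim 2918 [[-0.0781, -0.1384, 0.0521], [-0.0344, -0.0879, 0.0545], [0.026, -0.0284, 0.0579]]
```

View pics/w3.png

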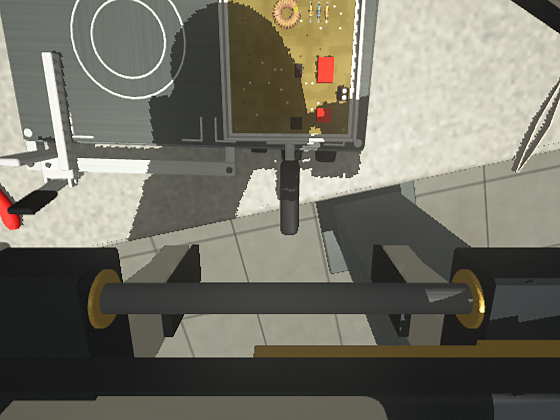

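The wrist view shows the handle at (290,190), the carrier's rim from about (222,140) to (360,145), and the coil at (287,12). Next I'll fit the carrier's yaw.

```bash
python3 - <<'E'
from m import *
q=cloud(dict(np.load('last_wrist.npz'))).reshape(-1,3)
def edges(xr,yr,zr):
    m=np.all([(q[:,i]>a)&(q[:,i]<b) for i,(a,b) in enumerate((xr,yr,zr))],0);r=q[m];X=[];H=[];Lo=[]
    for x in np.arange(xr[0],xr[1],.004):
        k=r[(r[:,0]>=x)&(r[:,0]<x+.004)]
        if len(k)>4: X.append(x+.002);H.append(k[:,1].max());Lo.append(k[:,1].min())
    for n,y in (('left',H),('right',Lo)):
        c=np.polyfit(X,y,1);print(n,c.round(4),np.std(np.polyval(c,X)-y).round(4))
edges((-.148,-.095),(-.12,-.05),(.067,.075))
edges((-.07,.02),(-.15,-.005),(.0515,.0575))
m=(abs(q[:,2]-.054)<.003)&(q[:,1]>-.12)&(q[:,1]<-.045)&(q[:,0]<-.065)&(q[:,0]>-.09);r=q[m]
Y=np.arange(-.12,-.045,.004);k=[(y+.002,r[(r[:,1]>=y)&(r[:,1]<y+.004)][:,0].min()) for y in Y if ((r[:,1]>=y)&(r[:,1]<y+.004)).sum()>3]
print('front',np.polyfit(*np.array(k).T,1))
E
```

```text
left [ 0.0234 -0.075 ] 0.0
right [ 0.0137 -0.0912] 0.0003
left [ 0.0213 -0.0282] 0.0003
right [ 0.02   -0.1377] 0.0002
front [ 0.00324364 -0.07867517]
```

```bash
python3 - <<'E'
from m import *
w=towrl([-.124,-.0855]);shift([*w,.066],-.227)
E
```

```text
t 7.63 shift mm [  0.3   4.4 135.8] rot [0.001 0.001 0.009] q [ 0.94  0.05 -0.5  -0.   -1.02  0.41]
```

Emit:
{"method": "jog_arm", "body": {
  "targets": [
    {"dx": 0.3, "dy": 4.4, "dz": 20, "rx": 0, "ry": 0, "rz": 0.009, "gripper": 0.43},
    {"dx": 0.3, "dy": 4.4, "dz": 45, "rx": 0, "ry": 0, "rz": 0.009, "gripper": 0.43},
    {"dx": 0.3, "dy": 4.4, "dz": 70, "rx": 0, "ry": 0, "rz": 0.009, "gripper": 0.43},
    {"dx": 0.3, "dy": 4.4, "dz": 90, "rx": 0, "ry": 0, "rz": 0.009, "gripper": 0.43},
    {"dx": 0.3, "dy": 4.4, "dz": 105, "rx": 0, "ry": 0, "rz": 0.009, "gripper": 0.43},
    {"dx": 0.3, "dy": 4.4, "dz": 120, "rx": 0, "ry": 0, "rz": 0.009, "gripper": 0.43},
    {"dx": 0.3, "dy": 4.4, "dz": 130, "rx": 0, "ry": 0, "rz": 0.009, "gripper": 0.43},
    {"dx": 0.3, "dy": 4.4, "dz": 135, "rx": 0, "ry": 0, "rz": 0.009, "gripper": 0.43}
  ]
}}

```text
t: 8.3
eef_pos: [0.4059, 0.2263, 0.0657]
ee_rot: [3.139, 0.001, -0.226]
force: [0.3, 0.1, -0.2]
width: 0.0501
gripper_force: 0.0
```

Emit:
{"method": "jog_arm", "body": {
  "force": 20,
  "targets": [
    {"dx": 0, "dy": 0, "dz": 0, "rx": 0, "ry": 0, "rz": 0, "gripper": 0.5},
    {"dx": 0, "dy": 0, "dz": 0, "rx": 0, "ry": 0, "rz": 0, "gripper": 0.57},
    {"dx": 0, "dy": 0, "dz": 0, "rx": 0, "ry": 0, "rz": 0, "gripper": 0.64},
    {"dx": 0, "dy": 0, "dz": 0, "rx": 0, "ry": 0, "rz": 0, "gripper": 0.7},
    {"dx": 0, "dy": 0, "dz": 0, "rx": 0, "ry": 0, "rz": 0, "gripper": 0.75},
    {"dx": 0, "dy": 0, "dz": 0, "rx": 0, "ry": 0, "rz": 0, "gripper": 0.78},
    {"dx": 0, "dy": 0, "dz": 0, "rx": 0, "ry": 0, "rz": 0, "gripper": 0.8},
    {"dx": 0, "dy": 0, "dz": 0, "rx": 0, "ry": 0, "rz": 0, "gripper": 0.82}
  ]
}}

```text
t: 8.97
eef_pos: [0.4066, 0.2269, 0.0679]
ee_rot: [-3.141, -0.0, -0.225]
force: [0.4, 1.7, 0.6]
width: 0.0167
gripper_force: 0.6
```

Emit:
{"method": "jog_arm", "body": {
  "force": 20,
  "targets": [
    {"dx": 0, "dy": 0, "dz": 0, "rx": 0, "ry": 0, "rz": 0, "gripper": 0.85},
    {"dx": 0, "dy": 0, "dz": 0, "rx": 0, "ry": 0, "rz": 0, "gripper": 0.9},
    {"dx": 0, "dy": 0, "dz": 0, "rx": 0, "ry": 0, "rz": 0, "gripper": 1},
    {"dx": 0, "dy": 0, "dz": 0, "rx": 0, "ry": 0, "rz": 0, "gripper": 1},
    {"dx": 0, "dy": 0, "dz": 0, "rx": 0, "ry": 0, "rz": 0, "gripper": 1},
    {"dx": 0, "dy": 0, "dz": 0, "rx": 0, "ry": 0, "rz": 0, "gripper": 1},
    {"dx": 0, "dy": 0, "dz": 0, "rx": 0, "ry": 0, "rz": 0, "gripper": 1},
    {"dx": 0, "dy": 0, "dz": 0, "rx": 0, "ry": 0, "rz": 0, "gripper": 1}
  ]
}}

```text
t: 9.63
eef_pos: [0.4066, 0.2269, 0.0678]
ee_rot: [-3.141, -0.0, -0.225]
force: [-1.9, 2.3, 5.8]
width: 0.0158
gripper_force: 20.0
```

```bash
python3 - <<'E'
from m import *
s=arm.get_state();print(hp(s['eef_pos']),s['ee_rot'],s['force'],s['width'])
p=hp(s['eef_pos'])
# remaining: y by 131.3 at carrier centre; carrier yaw -> 0 => handle shift
yaw=s['ee_rot'][2]-A0; print('rel yaw',yaw)
c,sn=np.cos(yaw),np.sin(yaw); L=np.array([[c,sn],[-sn,c]])
w=towrl([-.1245,.0475]);shift([*w,.066],A0)
E
```

```text
[-0.12371051 -0.08503594] [-3.14104166e+00 -3.12991878e-04 -2.24613104e-01] [-1.91362612  2.26927432  5.83146931] 0.01584727945056687
rel yaw 0.02268689604605814
t 9.63 shift mm [   2.2 -132.5    1.9] rot [-0.001 -0.     0.023] q [ 0.93  0.22 -0.67  0.   -0.68  0.41]
```

Slight down-force at the handle; relieve it with a tiny raise before sliding.

Emit:
{"method": "jog_arm", "body": {
  "targets": [
    {"dx": 0, "dy": 0, "dz": -0.3, "rx": 0, "ry": 0, "rz": 0, "gripper": 1},
    {"dx": 0, "dy": 0, "dz": -0.6, "rx": 0, "ry": 0, "rz": 0, "gripper": 1},
    {"dx": 0, "dy": 0, "dz": -0.6, "rx": 0, "ry": 0, "rz": 0, "gripper": 1},
    {"dx": 0, "dy": 0, "dz": -0.6, "rx": 0, "ry": 0, "rz": 0, "gripper": 1},
    {"dx": 0, "dy": 0, "dz": -0.6, "rx": 0, "ry": 0, "rz": 0, "gripper": 1},
    {"dx": 0, "dy": 0, "dz": -0.6, "rx": 0, "ry": 0, "rz": 0, "gripper": 1},
    {"dx": 0, "dy": 0, "dz": -0.6, "rx": 0, "ry": 0, "rz": 0, "gripper": 1},
    {"dx": 0, "dy": 0, "dz": -0.6, "rx": 0, "ry": 0, "rz": 0, "gripper": 1}
  ]
}}

```text
t: 10.3
eef_pos: [0.4064, 0.2265, 0.0681]
ee_rot: [3.141, 0.0, -0.225]
force: [1.2, 1.0, -1.7]
width: 0.0158
gripper_force: 20.0
```

Emit:
{"method": "jog_arm", "body": {
  "targets": [
    {"dx": 0, "dy": -1, "dz": 0.15, "rx": 0, "ry": 0, "rz": 0.002, "gripper": 1},
    {"dx": 0.1, "dy": -3, "dz": 0.15, "rx": 0, "ry": 0, "rz": 0.005, "gripper": 1},
    {"dx": 0.1, "dy": -6, "dz": 0.15, "rx": 0, "ry": 0, "rz": 0.009, "gripper": 1},
    {"dx": 0.2, "dy": -10, "dz": 0.15, "rx": 0, "ry": 0, "rz": 0.013, "gripper": 1},
    {"dx": 0.3, "dy": -14, "dz": 0.15, "rx": 0, "ry": 0, "rz": 0.017, "gripper": 1},
    {"dx": 0.4, "dy": -18, "dz": 0.15, "rx": 0, "ry": 0, "rz": 0.02, "gripper": 1},
    {"dx": 0.5, "dy": -22, "dz": 0.15, "rx": 0, "ry": 0, "rz": 0.022, "gripper": 1},
    {"dx": 0.6, "dy": -26, "dz": 0.15, "rx": 0, "ry": 0, "rz": 0.023, "gripper": 1}
  ]
}}

```text
t: 10.97
eef_pos: [0.4129, 0.2524, 0.0679]
ee_rot: [3.141, 0.0, -0.248]
force: [-0.4, -1.3, -1.6]
width: 0.0161
gripper_force: 20.1
```

Emit:
{"method": "jog_arm", "body": {
  "targets": [
    {"dx": 0, "dy": -4, "dz": 0, "rx": 0, "ry": 0, "rz": 0, "gripper": 1},
    {"dx": 0, "dy": -8, "dz": 0, "rx": 0, "ry": 0, "rz": 0, "gripper": 1},
    {"dx": 0, "dy": -12, "dz": 0, "rx": 0, "ry": 0, "rz": 0, "gripper": 1},
    {"dx": 0, "dy": -16, "dz": 0, "rx": 0, "ry": 0, "rz": 0, "gripper": 1},
    {"dx": 0, "dy": -20, "dz": 0, "rx": 0, "ry": 0, "rz": 0, "gripper": 1},
    {"dx": 0, "dy": -24, "dz": 0, "rx": 0, "ry": 0, "rz": 0, "gripper": 1},
    {"dx": 0, "dy": -28, "dz": 0, "rx": 0, "ry": 0, "rz": 0, "gripper": 1},
    {"dx": 0, "dy": -32, "dz": 0, "rx": 0, "ry": 0, "rz": 0, "gripper": 1}
  ]
}}

```text
t: 11.63
eef_pos: [0.4208, 0.2833, 0.068]
ee_rot: [3.142, 0.0, -0.248]
force: [-0.3, -0.7, -2.4]
width: 0.0162
gripper_force: 20.1
```

```bash
python3 - <<'E'
from m import *
s=arm.get_state();print(hp(s['eef_pos']),s['ee_rot'],s['force'])
w=towrl([-.124,.0483]);shift([*w,.068],A0)
E
```

```text
[-0.12380283 -0.02695476] [ 3.14153343e+00  1.07199571e-05 -2.47802716e-01] [-0.30889946 -0.72416781 -2.42387919]
t 11.63 shift mm [ -0.2 -75.3  -0. ] rot [ 0.     0.    -0.001] q [ 0.98  0.28 -0.58  0.   -0.71  0.34]
```

Emit:
{"method": "jog_arm", "body": {
  "targets": [
    {"dx": 0, "dy": -4, "dz": 0.1, "rx": 0, "ry": 0, "rz": 0, "gripper": 1},
    {"dx": 0, "dy": -8, "dz": 0.2, "rx": 0, "ry": 0, "rz": 0, "gripper": 1},
    {"dx": 0, "dy": -12, "dz": 0.2, "rx": 0, "ry": 0, "rz": 0, "gripper": 1},
    {"dx": 0, "dy": -16, "dz": 0.2, "rx": 0, "ry": 0, "rz": 0, "gripper": 1},
    {"dx": 0, "dy": -20, "dz": 0.2, "rx": 0, "ry": 0, "rz": 0, "gripper": 1},
    {"dx": 0, "dy": -24, "dz": 0.2, "rx": 0, "ry": 0, "rz": 0, "gripper": 1},
    {"dx": 0, "dy": -28, "dz": 0.2, "rx": 0, "ry": 0, "rz": 0, "gripper": 1},
    {"dx": 0, "dy": -32, "dz": 0.2, "rx": 0, "ry": 0, "rz": 0, "gripper": 1}
  ]
}}

```text
t: 12.3
eef_pos: [0.4286, 0.3143, 0.0679]
ee_rot: [3.142, -0.0, -0.248]
force: [-0.4, -3.3, 2.1]
width: 0.016
gripper_force: 20.1
```

Emit:
{"method": "jog_arm", "body": {
  "targets": [
    {"dx": 0, "dy": -4, "dz": 0, "rx": 0, "ry": 0, "rz": 0, "gripper": 1},
    {"dx": 0, "dy": -8, "dz": 0, "rx": 0, "ry": 0, "rz": 0, "gripper": 1},
    {"dx": 0, "dy": -12, "dz": 0, "rx": 0, "ry": 0, "rz": 0, "gripper": 1},
    {"dx": 0, "dy": -16, "dz": 0, "rx": 0, "ry": 0, "rz": 0, "gripper": 1},
    {"dx": 0, "dy": -20, "dz": 0, "rx": 0, "ry": 0, "rz": 0, "gripper": 1},
    {"dx": 0, "dy": -23, "dz": 0, "rx": 0, "ry": 0, "rz": 0, "gripper": 1},
    {"dx": 0, "dy": -25, "dz": 0, "rx": 0, "ry": 0, "rz": 0, "gripper": 1},
    {"dx": 0, "dy": -26.5, "dz": 0, "rx": 0, "ry": 0, "rz": 0, "gripper": 1}
  ]
}}

```text
t: 12.97
eef_pos: [0.435, 0.3397, 0.0679]
ee_rot: [3.141, 0.0, -0.248]
force: [-1.4, -4.6, 4.0]
width: 0.0157
gripper_force: 20.1
```

Emit:
{"method": "jog_arm", "body": {
  "targets": [
    {"dx": 0, "dy": -1.3, "dz": 0, "rx": 0, "ry": 0, "rz": 0, "gripper": 1},
    {"dx": 0, "dy": -2.6, "dz": 0, "rx": 0, "ry": 0, "rz": 0, "gripper": 1},
    {"dx": 0, "dy": -3.9, "dz": 0, "rx": 0, "ry": 0, "rz": 0, "gripper": 1},
    {"dx": 0, "dy": -5.2, "dz": 0, "rx": 0, "ry": 0, "rz": 0, "gripper": 1},
    {"dx": 0, "dy": -6.5, "dz": 0, "rx": 0, "ry": 0, "rz": 0, "gripper": 1},
    {"dx": 0, "dy": -7.8, "dz": 0, "rx": 0, "ry": 0, "rz": 0, "gripper": 1},
    {"dx": 0, "dy": -9, "dz": 0, "rx": 0, "ry": 0, "rz": 0, "gripper": 1},
    {"dx": 0, "dy": -10, "dz": 0, "rx": 0, "ry": 0, "rz": 0, "gripper": 1}
  ]
}}

```text
t: 13.63
eef_pos: [0.4375, 0.3493, 0.0678]
ee_rot: [3.141, 0.0, -0.248]
force: [-1.1, -5.9, 4.5]
width: 0.0154
gripper_force: 20.1
```

```bash
python3 - <<'E'
from m import *
f=grab('wrist','w4.png');q=cloud(f)
s=arm.get_state();print(hp(s['eef_pos']),s['ee_rot'],s['force'])
rng(q,(-.09,-.01),(.096,.14),(.046,.0525),'fence')
r=q[(abs(q[...,2]-.0545)<.003)&(q[...,0]>-.07)&(q[...,0]<.03)&(q[...,1]<.11)&(q[...,1]>-.03)];print('rim',r.min(0),r.max(0))
E
```

```text
[-0.12372087  0.04147894] [-3.14143166e+00 -1.08273219e-04 -2.47648104e-01] [-0.46937248 -2.64109675  2.72072625]
fence 3848 [[-0.089, 0.1035, 0.0463], [-0.0478, 0.1066, 0.0511], [-0.0145, 0.1116, 0.0524]]
rim [-0.0699796  -0.0162732   0.05150023] [-0.00785583  0.1099879   0.05749957]
```

View pics/w4.png

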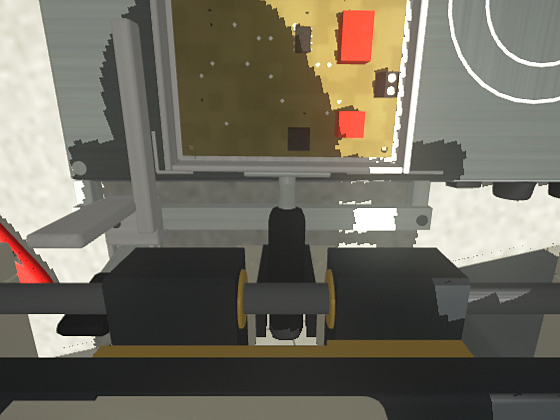

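The wrist view shows the carrier's left rim at column 155–160, with a narrow gap to the fence (columns 118–150). About 6 mm remains, so I'll creep.

Emit:
{"method": "jog_arm", "body": {
  "targets": [
    {"dx": 0, "dy": -0.6, "dz": 0, "rx": 0, "ry": 0, "rz": 0, "gripper": 1},
    {"dx": 0, "dy": -1.2, "dz": -0.1, "rx": 0, "ry": 0, "rz": 0, "gripper": 1},
    {"dx": 0, "dy": -1.8, "dz": -0.2, "rx": 0, "ry": 0, "rz": 0, "gripper": 1},
    {"dx": 0, "dy": -2.4, "dz": -0.2, "rx": 0, "ry": 0, "rz": 0, "gripper": 1},
    {"dx": 0, "dy": -3, "dz": -0.2, "rx": 0, "ry": 0, "rz": 0, "gripper": 1},
    {"dx": 0, "dy": -3.6, "dz": -0.2, "rx": 0, "ry": 0, "rz": 0, "gripper": 1},
    {"dx": 0, "dy": -4.2, "dz": -0.2, "rx": 0, "ry": 0, "rz": 0, "gripper": 1},
    {"dx": 0, "dy": -4.6, "dz": -0.2, "rx": 0, "ry": 0, "rz": 0, "gripper": 1}
  ]
}}

```text
t: 14.35
eef_pos: [0.4387, 0.354, 0.0679]
ee_rot: [-3.141, -0.0, -0.248]
force: [-0.5, -3.0, -0.8]
width: 0.016
gripper_force: 20.1
```

```bash
cat > g.py <<'E'
from m import *
f=grab('wrist');q=cloud(f)
s=arm.get_state();print(s['t'],hp(s['eef_pos']),s['ee_rot'],s['force'])
def e(zr,yr,side,n):
    r=q[(q[...,2]>zr[0])&(q[...,2]<zr[1])&(q[...,0]>-.06)&(q[...,0]<-.02)&(q[...,1]>yr[0])&(q[...,1]<yr[1])]
    if len(r): print(n,len(r),np.percentile(r[:,1],[1,99]).round(4))
e((.0525,.0565),(.08,.103+.002),1,'rim L');e((.0525,.0565),(-.03,.03),1,'rim R');e((.048,.0525),(.1,.13),1,'fence')
E
python3 g.py
```

```text
14.4 [-0.12380339  0.04608209] [-3.14130541e+00 -5.71420381e-06 -2.47608319e-01] [-0.54818648 -1.23356291 -1.33261303]
rim L 795 [0.0957 0.0992]
rim R 1274 [-0.0107  0.0232]
fence 1955 [0.1035 0.1115]
```

Emit:
{"method": "jog_arm", "body": {
  "targets": [
    {"dx": 0, "dy": -0.4, "dz": 0.1, "rx": 0, "ry": 0, "rz": 0, "gripper": 1},
    {"dx": 0, "dy": -0.8, "dz": 0.1, "rx": 0, "ry": 0, "rz": 0, "gripper": 1},
    {"dx": 0, "dy": -1.2, "dz": 0.1, "rx": 0, "ry": 0, "rz": 0, "gripper": 1},
    {"dx": 0, "dy": -1.6, "dz": 0.1, "rx": 0, "ry": 0, "rz": 0, "gripper": 1},
    {"dx": 0, "dy": -2, "dz": 0.1, "rx": 0, "ry": 0, "rz": 0, "gripper": 1},
    {"dx": 0, "dy": -2.4, "dz": 0.1, "rx": 0, "ry": 0, "rz": 0, "gripper": 1},
    {"dx": 0, "dy": -2.7, "dz": 0.1, "rx": 0, "ry": 0, "rz": 0, "gripper": 1},
    {"dx": 0, "dy": -2.7, "dz": 0.1, "rx": 0, "ry": 0, "rz": 0, "gripper": 1}
  ]
}}

```text
t: 15.07
eef_pos: [0.4393, 0.3566, 0.0679]
ee_rot: [-3.141, -0.0, -0.248]
force: [-0.7, -0.9, -1.3]
width: 0.0156
gripper_force: 20.0
```

```bash
python3 g.py; python3 - <<'E'
from m import *
q=cloud(dict(np.load('last_wrist.npz'))).reshape(-1,3)
for yr in ((.07,.1045),(-.03,.03)):
  X=[];Y=[]
  for x in np.arange(-.07,-.01,.004):
    k=q[(q[:,0]>=x)&(q[:,0]<x+.004)&(q[:,1]>yr[0])&(q[:,1]<yr[1])&(abs(q[:,2]-.0545)<.0025)]
    if len(k)>4:X.append(x+.002);Y.append(k[:,1].max() if yr[0]>0 else k[:,1].min())
  c=np.polyfit(X,Y,1);print(c,np.std(np.polyval(c,X)-Y))
E
```

```text
15.1167 [-0.12377531  0.04865325] [-3.14134541e+00 -6.49504927e-05 -2.47681561e-01] [-0.44314192 -1.69598251 -1.79522741]
rim L 811 [0.0986 0.1037]
rim R 1246 [-0.0079  0.0259]
fence 1901 [0.1036 0.1116]
[-0.0249159   0.10247679] 0.0010482698988795464
[-0.01095012 -0.00853112] 0.00012963401881272742
```

Emit:
{"method": "jog_arm", "body": {
  "targets": [
    {"dx": 0, "dy": 0, "dz": 0.1, "rx": 0, "ry": 0, "rz": -0.003, "gripper": 1},
    {"dx": 0, "dy": 0, "dz": 0.1, "rx": 0, "ry": 0, "rz": -0.006, "gripper": 1},
    {"dx": 0, "dy": 0, "dz": 0.1, "rx": 0, "ry": 0, "rz": -0.009, "gripper": 1},
    {"dx": 0, "dy": -0.2, "dz": 0.1, "rx": 0, "ry": 0, "rz": -0.01, "gripper": 1},
    {"dx": 0, "dy": -0.4, "dz": 0.1, "rx": 0, "ry": 0, "rz": -0.01, "gripper": 1},
    {"dx": 0, "dy": -0.6, "dz": 0.1, "rx": 0, "ry": 0, "rz": -0.01, "gripper": 1},
    {"dx": 0, "dy": -0.7, "dz": 0.1, "rx": 0, "ry": 0, "rz": -0.01, "gripper": 1},
    {"dx": 0, "dy": -0.7, "dz": 0.1, "rx": 0, "ry": 0, "rz": -0.01, "gripper": 1}
  ]
}}

```text
t: 15.78
eef_pos: [0.4395, 0.357, 0.0679]
ee_rot: [3.142, -0.0, -0.238]
force: [-0.7, -2.8, 2.1]
width: 0.0156
gripper_force: 20.1
```

```bash
python3 g.py; python3 - <<'E'
from m import *
q=cloud(dict(np.load('last_wrist.npz'))).reshape(-1,3)
X=[];Y=[]
for x in np.arange(-.07,-.01,.004):
    k=q[(q[:,0]>=x)&(q[:,0]<x+.004)&(q[:,1]>-.03)&(q[:,1]<.03)&(abs(q[:,2]-.0545)<.0025)]
    if len(k)>4:X.append(x+.002);Y.append(k[:,1].min())
print(np.polyfit(X,Y,1))
print(arm.get_state()['moment'])
E
```

```text
15.8333 [-0.12374397  0.04911135] [ 3.14149307e+00  5.27037763e-06 -2.37829765e-01] [-1.19042216 -2.91561551  1.24244894]
rim L 806 [0.0996 0.1035]
rim R 1262 [-0.0069  0.0271]
fence 1869 [0.1    0.1115]
[-0.01022842 -0.00741416]
[-1.08009909  0.27968627 -0.33753637]
```

Emit:
{"method": "jog_arm", "body": {
  "targets": [
    {"dx": 0, "dy": -0.3, "dz": 0, "rx": 0, "ry": 0, "rz": 0, "gripper": 1},
    {"dx": 0, "dy": -0.6, "dz": 0, "rx": 0, "ry": 0, "rz": 0, "gripper": 1},
    {"dx": 0, "dy": -0.6, "dz": 0, "rx": 0, "ry": 0, "rz": 0, "gripper": 1},
    {"dx": 0, "dy": -0.6, "dz": 0, "rx": 0, "ry": 0, "rz": 0, "gripper": 1},
    {"dx": 0, "dy": -0.4, "dz": 0, "rx": 0, "ry": 0, "rz": 0, "gripper": 0.78},
    {"dx": 0, "dy": -0.4, "dz": 0, "rx": 0, "ry": 0, "rz": 0, "gripper": 0.7},
    {"dx": 0, "dy": -0.4, "dz": 0, "rx": 0, "ry": 0, "rz": 0, "gripper": 0.6},
    {"dx": 0, "dy": -0.4, "dz": 0, "rx": 0, "ry": 0, "rz": 0, "gripper": 0.55}
  ]
}}

```text
t: 16.5
eef_pos: [0.4397, 0.358, 0.068]
ee_rot: [-3.141, -0.0, -0.237]
force: [0.6, 0.6, 0.2]
width: 0.034
gripper_force: 0.0
```

Emit:
{"method": "jog_arm", "body": {
  "targets": [
    {"dx": 0, "dy": 0, "dz": 0, "rx": 0, "ry": 0, "rz": 0, "gripper": 0.55},
    {"dx": 0, "dy": 0, "dz": 0, "rx": 0, "ry": 0, "rz": 0, "gripper": 0.55},
    {"dx": 0, "dy": 0, "dz": -10, "rx": 0, "ry": 0, "rz": 0, "gripper": 0.55},
    {"dx": 0, "dy": 0, "dz": -30, "rx": 0, "ry": 0, "rz": 0, "gripper": 0.55},
    {"dx": 0, "dy": 0, "dz": -60, "rx": 0, "ry": 0, "rz": 0, "gripper": 0.55},
    {"dx": 0, "dy": 0, "dz": -95, "rx": 0, "ry": 0, "rz": 0, "gripper": 0.55},
    {"dx": 0, "dy": 0, "dz": -125, "rx": 0, "ry": 0, "rz": 0, "gripper": 0.55},
    {"dx": 0, "dy": 0, "dz": -140, "rx": 0, "ry": 0, "rz": 0, "gripper": 0.55}
  ]
}}

```text
t: 17.17
eef_pos: [0.4407, 0.3585, 0.2131]
ee_rot: [-3.136, -0.003, -0.237]
force: [0.5, 0.8, 0.1]
width: 0.0394
gripper_force: 0.0
```

```bash
python3 g.py; python3 - <<'E'
from m import *
f=dict(np.load('last_wrist.npz'));cv2.imwrite('pics/w5.png',f['frame'][:,:,::-1])
q=cloud(f).reshape(-1,3)
for w,(a,b) in (('R',(-.03,.03)),('L',(.07,.1055))):
  X=[];Y=[]
  for x in np.arange(-.07,.04,.004):
    k=q[(q[:,0]>=x)&(q[:,0]<x+.004)&(q[:,1]>a)&(q[:,1]<b)&(abs(q[:,2]-.0545)<.0025)]
    if len(k)>4:X.append(x+.002);Y.append(k[:,1].min() if w=='R' else k[:,1].max())
  print(w,np.polyfit(X,Y,1))
r=q[(abs(q[:,2]-.054)<.003)&(q[:,1]>.02)&(q[:,1]<.08)&(q[:,0]<-.065)&(q[:,0]>-.09)];print('front x',np.percentile(r[:,0],1))
rng(cloud(f),(-.15,-.08),(.09,.16),(.085,.1),'lever/tab')
E
```

```text
17.2167 [-0.1224755   0.05169183] [-3.13384207 -0.00422664 -0.23690157] [0.82611133 1.04252441 1.59531509]
rim L 185 [0.1006 0.1038]
rim R 311 [-0.006   0.0273]
fence 474 [0.1007 0.1118]
R [-0.00095273 -0.00594377]
L [-0.00940545  0.10391147]
front x -0.08613869827757649
lever/tab 522 [[-0.1329, 0.1095, 0.0854], [-0.1264, 0.1193, 0.0934], [-0.0902, 0.1301, 0.0963]]
```

View pics/w5.png

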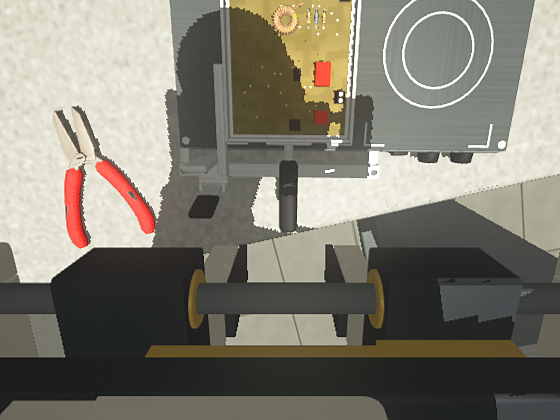

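The wrist view shows the carrier square against the fence at columns 215–230, the handle free at (288,195), the lever released, and the coil in place at (286,18).

```bash
python3 -c "
from station import arm
print(arm.job_done())"
```

```text
the job is handed in; nothing more can be done
None
```

The job is handed in (no verdict came back): the stop is locked with its fence on the left station's left edge to within about 1 mm by camera measurement, the carrier lies square against it on the left station, the coil looks unmoved, the gripper is clear, and it took about 17 of the 50 s.

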